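# Snap the pull-off control knob back onto the coffee hotplate

### The arm

A 6-joint arm with a two-finger parallel gripper is mounted at the origin on a cart in front of the work surface, level with it; the furniture and walls round the work are solid. World frame = base frame: x ahead of the robot, y to its left, z up, the work surface at z = 0. Lengths are in mm, angles in degrees, forces in N, time in s.
With the tool pointing down it reaches from about 300 to 850 mm from the base axis. Payload 4.2 kg.
Tool frame: the origin (TCP) lies between the finger pads; the fingertips stand 22 mm ahead of it and the grasp point (between the pads) lies 3 mm ahead of it; z points along the fingers, y is the direction in which the jaws open and shut (so a half turn about z gives the same grasp; the last joint's range is limited). The gripper opens to 91 mm and grips with 3 to 60 N. Pads are 32 mm wide; open, the fingers measure 118 mm over their backs; the gripper's body (76 mm by 178 mm) begins 60 mm behind the grasp point.
Start: joints at [66.864, 18.312, 89.639, -0, 72.044, -1.146], TCP at [215.31, 533.182, 235.976] pointing down, gripper open.
Joint ranges: [-177.97, 177.97], [-48.28, 115.42], [12.27, 149.76], [-77.06, 257.06], [2.81, 150.46], [-146.56, 146.56]. Speed limits (degrees/s): [147.25, 147.25, 180, 180, 180, 180].

### API

Orientations are given as [roll, pitch, yaw] about the fixed x, y, z axes, in that order (R = Rz(yaw) Ry(pitch) Rx(roll)).
In Python, from workcell import * gives the robot as it stands.
- The arm moves only by the shell command python3 -m jog 'ROWS' [OPENING] [FORCE]. ROWS is text: rows parted by semicolons, each of 6 numbers parted by spaces: the shift along the tool's x, y, z in units of 0.5 m (1.0 is 0.5 m), then the turn, a rotation vector about the tool's x, y, z in units of pi/2 rad (1.0 is pi/2 rad). A call has 1 to 20 rows; each row is the pose to reach, as a shift and turn from the pose measured when the call began, along the tool's axes at that moment; what a row does not reach only later rows make up. A row lasts 1/12 s, in which the tool goes at most 41.7 mm and 7.16 degrees, less where a joint would pass 70% of its speed; a pose out of reach is approached as far as the arm can. A call with a number of a shift or a turn outside -1 to 1 is refused whole. A call with a gripper value outside its range is refused whole. OPENING is the opening, from -1 (shut) to 1 (fully open), set as the call begins (- or left out, the last holds). The fingers move at their own pace and stop on an object; FORCE is the grip in N (left out, the last holds). Time passes only in rows, so rows that repeat a pose let the fingers close. It gives the time, the measured TCP pose, the force and the opening at its end, in the units of the state.
- state(): the state, without advancing time (a new reading comes with each control period).
- grab_frame(name): name is "scene" or "top"; returns the picture (420x560x3 uint8, red, green, blue); there is no depth.
- calibration(name): a dict with "mtx" (3x3 intrinsics, pixels), "distortion" ([k1, k2, p1, p2, k3] as OpenCV has them; the pictures are not rectified), "rvec" (rotation vector, rad) and "tvec" (3), from world to camera coordinates, as OpenCV has them. Camera axes: x right, y down, z forward; pixel columns grow to the right and rows downward; lengths in mm; the calibration is good to about 2 mm. A picture is of the moment at which its call begins. calibration takes no time and is no camera call.
- job_done(): hands the job in, once; it reports no verdict.
Trained networks look in the newest picture that a camera, given by its name, has taken for a name from the list of things; names that differ only in an ending like _2 or _b are one class to them, and where a whole thing is asked for, a point or a joint stands for the part that bears it (a point fixed in the world has none). Each returns a list of dicts, best first, with "confidence" (0 to 1); they miss things now and then, are a little off and sometimes report something else, mostly with a low value. They report only what shows in the picture. A call takes as long as a camera call.
- spot_in(query, camera): "rect" ([left, top, right, bottom] in pixels, round what is visible of it).
- tip_of(query, camera): "location" ([column, row] in pixels: a listed point, or the origin of a listed thing).
The state is a dict: "time_s": time; "qpos": joint angles; "qvel": joint speeds; "effort": joint torques, N m; "ee_pos": TCP position; "ee_rot": TCP orientation; "force": force on the tool from outside, world axes, zero at the start; "torque": the same for the moment, N m; "gripper_width": finger opening in mm.
Only numpy, scipy, OpenCV 4.12 (cv2) and the standard library are available. Lean on these libraries where they do the work, as an engineer would, in place of code of your own. Each camera call takes 0.05 s, during which the arm holds its last target. There are 200 camera calls.

### The job

The pull-off control knob of the little hotplate lies on the worktop: pick it up, set it open side down over the bare upright spindle and press it until it clicks past the spring balls, then keep pressing until it sits flat on the steel washer at the spindle's foot. Finish while you are still holding the knob or have your fingers on it, pressing it firmly down on the washer: do not let go. Leave the tealights, the cork and the cup where they stand.

Things in the scene. Friction and masses are not known exactly. Their poses are not given: they have to be found in the camera images.
- knob: the loose control knob: black fluted round cap, 42 mm across, 38 mm tall, 50 g, thin grey pointer line on its flat closed top; stands open side down on the worktop. Origin at the centre of its underside, z up. Bore open below: 27 mm wide at the mouth, narrowing to a 20 mm lip 4 to 8 mm up, 27 mm above that, 31 mm deep. Any turn about z fits. Sides straight, to pinch from above
- hotplate: small white coffee hotplate, 230 mm (its x) by 150 mm (its y), 45 mm tall, fixed; origin at the centre of its underside. A dark cooking plate 120 mm across stands 12 mm above the body, centred 40 mm along +x of the origin; the bare spindle stands at the near end, 80 mm along -x of the origin
- seat: round steel washer on the hotplate at the foot of the spindle, 48 mm across, 3 mm thick, top face 48 mm above the worktop; origin at the centre of its lower face. The pressed-on knob bears on its top face
- spindle_foot (a point): point on the spindle's axis level with the washer's top face: the knob's origin ends here; z up. The 18 mm steel spindle rises 30 mm above it, the top 5 mm tapering to 10 mm. Four spring balls stand out of its sides to 26 mm across, centred 16 mm above this point
- tealight: aluminium tealight, 38 mm across, 16 mm tall; origin at the centre of its underside; leave it
- tealight_2: second tealight, as the first; leave it
- cork: bottle cork standing on end, 24 mm across, 38 mm tall; origin at the centre of its underside; leave it
- espresso_cup: white espresso cup, 64 mm across, 50 mm tall, at the back; origin at the centre of its underside; leave it
- spindle_top (a point): centre of the spindle's top, 30 mm above spindle_foot. Feel of the press: the balls resist the knob from about 17 mm above home, at most about 10 to 15 N near 13 mm above home; the force then drops (the click), from about 9 mm above home down to 2 mm the balls draw the knob down with up to 9 N, and on the washer it stops hard

How it is judged:
By the outcome, as a careful person would: the job done as asked, in the order asked, and still so for the second after the job is handed in, while the arm keeps its last pose, push and grip.
It also fails if it takes over 48 s, if anything falls off the work surface, if the arm or the gripper's body presses on something with over 40 N, if the wrist force passes 120 N, or if a joint passes its speed limit or range.

## Working session

There is one attempt and no reset: what is moved stays moved. The work goes in short steps, Python scripts to look and compute and a shell command to move; the robot and the scene stay as the last step left them, time stands still between calls to the robot, and variables do not carry over. Pictures are saved under pics/ and viewed, about 8 in all and at most 12, crops included, and the job is handed in when it is done.

```bash
mkdir -p pics
cat > h.py <<'E'
from workcell import *
import numpy as np, cv2
from scipy.spatial.transform import Rotation as R
def cam(n):
    c=calibration(n); K=np.array(c["mtx"],float); d=np.array(c["distortion"],float); Rm=cv2.Rodrigues(np.array(c["rvec"],float))[0]; t=np.array(c["tvec"],float).ravel()
    return K,d,Rm,t
def ray(n,px):
    K,d,Rm,t=cam(n); u=cv2.undistortPoints(np.array([[px]],float),K,d)[0,0]
    v=Rm.T@np.array([u[0],u[1],1]); return -Rm.T@t, v/np.linalg.norm(v)
def onz(n,px,z):
    o,v=ray(n,px); return o+v*(z-o[2])/v[2]
def tri(*obs):
    A=np.zeros((3,3));b=np.zeros(3)
    for o,v in obs:
        P=np.eye(3)-np.outer(v,v);A+=P;b+=P@o
    x=np.linalg.solve(A,b); return x,[np.linalg.norm((np.eye(3)-np.outer(v,v))@(x-o)) for o,v in obs]
def proj(n,p):
    K,d,Rm,t=cam(n); return cv2.projectPoints(np.array([p],float),cv2.Rodrigues(Rm)[0],t,K,d)[0].ravel()
def rows(p):  # world target -> tool shift units
    s=state(); Rt=R.from_euler('xyz',s["ee_rot"],degrees=True); return Rt.inv().apply(np.array(p)-s["ee_pos"])/500
E
python3 - <<'E'
from h import *
s=state(); print(s)
ims=[]
for n in("scene","top"):
    im=grab_frame(n); ims.append(im[:,:,::-1])
    print(n,"campos",ray(n,[280,210]))
    for q in("knob","spindle_foot","spindle_top","seat","hotplate"):
        print(q,[(np.round(r["location"],1).tolist(),round(r["confidence"],2)) for r in tip_of(q,n)][:2],[(np.round(r["rect"],0).tolist(),round(r["confidence"],2)) for r in spot_in(q,n)][:2])
cv2.imwrite("pics/a.png",cv2.resize(np.hstack(ims),(800,300)))
cv2.imwrite("pics/scene0.png",ims[0]);cv2.imwrite("pics/top0.png",ims[1])
E
```

```text
{'time_s': 0.0, 'qpos': array([ 6.68639637e+01,  1.83511481e+01,  8.97070588e+01, -1.45321925e-03,
        7.20429922e+01, -1.14859259e+00]), 'qvel': array([ 0.16301349, -0.0148938 ,  0.04846606,  0.03898358, -0.04055226,
        0.05715403]), 'effort': array([ 7.38797098e-04, -4.12459910e+01, -2.31981021e+01,  7.25237536e-02,
        4.57353937e-02, -1.47010137e-04]), 'ee_pos': array([215.12888398, 532.73400084, 235.12076249]), 'ee_rot': array([-1.79898793e+02, -6.47215042e-04,  1.58013005e+02]), 'force': array([-0.53299061, -0.51384225, -0.95168871]), 'torque': array([ 0.0065274 , -0.01923182,  0.00884041]), 'gripper_width': 91.2563739403865}
scene campos (array([-33.0107333 , 452.95168867, 552.96175695]), array([ 0.6818113 , -0.49041215, -0.54279764]))
knob [([349.1, 273.0], 0.68)] [([336.0, 248.0, 360.0, 284.0], 0.8)]
spindle_foot [([305.2, 208.4], 0.73), ([259.6, 251.6], 0.72)] [([245.0, 237.0, 277.0, 266.0], 0.95), ([384.0, 237.0, 409.0, 256.0], 0.59)]
spindle_top [([260.3, 242.9], 0.62), ([337.6, 228.6], 0.19)] [([251.0, 238.0, 267.0, 258.0], 0.75)]
seat [([261.4, 257.1], 0.64)] [([245.0, 240.0, 270.0, 264.0], 0.75), ([339.0, 251.0, 360.0, 282.0], 0.45)]
hotplate [([237.4, 249.7], 0.8)] [([186.0, 189.0, 308.0, 300.0], 0.68)]
top campos (array([ 513.13529869,  -15.05217219, 1100.24695898]), array([ 0.07183817,  0.0185026 , -0.99724467]))
knob [([292.9, 280.3], 0.6)] [([288.0, 272.0, 302.0, 294.0], 0.63)]
spindle_foot [([233.3, 241.9], 0.57)] [([220.0, 233.0, 246.0, 256.0], 0.63), ([242.0, 115.0, 273.0, 143.0], 0.62)]
spindle_top [([233.1, 243.7], 0.57)] []
seat [([236.0, 248.3], 0.61), ([261.1, 131.8], 0.56)] [([223.0, 237.0, 246.0, 258.0], 0.96), ([324.0, 224.0, 340.0, 241.0], 0.42)]
hotplate [([239.1, 204.4], 0.72)] [([197.0, 150.0, 281.0, 265.0], 0.96)]
```

View pics/a.png

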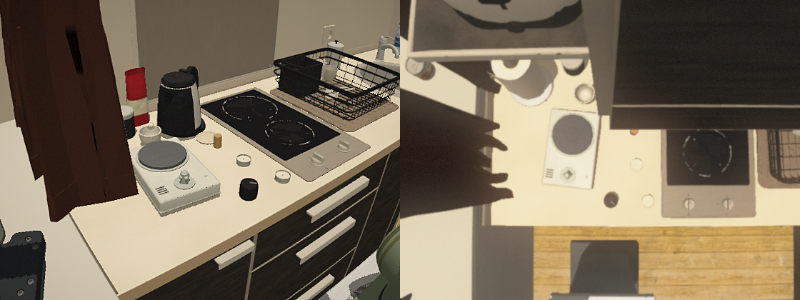

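Run:
```python
from h import *
f=lambda a,b:print(*[np.round(x,1) for x in tri(ray("scene",a),ray("top",b))])
f([349.1,273],[292.9,280.3]);f([259.6,251.6],[233.3,241.9]);f([260.3,242.9],[233.1,243.7]);f([237.4,249.7],[239.1,204.4])
print(onz("top",[295,283],38),onz("top",[233.3,242],48),onz("top",[233.3,242],78))
a=cv2.imread("pics/scene0.png")[175:315,180:420];b=cv2.imread("pics/top0.png")[140:300,190:350]
cv2.imwrite("pics/b.png",np.hstack([cv2.resize(a,(480,280),interpolation=2),cv2.resize(b,(280,280),interpolation=2)]))
```

```text
[437.6 -24.7   3. ] [2.7 2.7]
[519.7  99.1  50.5] [3.7 3.7]
[516.6  98.3  69.2] [2.6 2.6]
[ 6.026e+02  9.230e+01 -5.000e-01] [3.9 3.9]
[436.21092543 -26.83896882  38.        ] [521.78602763 102.33375115  48.        ] [521.53939174  98.98702948  78.        ]
```

View pics/b.png

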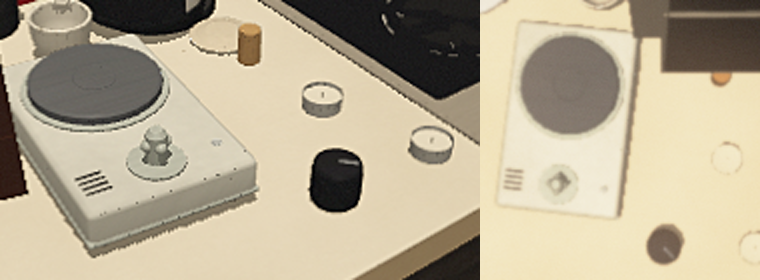

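The top view shows the knob at about (295,280) and the washer and spindle at about (234.6,244.5). In the scene view the knob is at (348,265), the washer at (258,254) and the spindle tip at (258,239). Next I'll refine these with silhouettes and a zoom.

Run:
```python
from h import *
from scipy.optimize import least_squares
S=cv2.imread("pics/scene0.png");T=cv2.imread("pics/top0.png")
def blob(im,r,th):
    x0,y0,x1,y1=r;g=im[y0:y1,x0:x1].max(2); m=(g<th).astype(np.uint8)
    n,l,st,c=cv2.connectedComponentsWithStats(m); k=1+np.argmax(st[1:,4])
    cn=max(cv2.findContours((l==k).astype(np.uint8),0,2)[0],key=cv2.contourArea); f=np.zeros_like(m);cv2.drawContours(f,[cn],-1,1,-1)
    yy,xx=np.nonzero(f); print(st[k]+[x0,y0,0,0,0]); return np.array([xx.mean()+x0,yy.mean()+y0])
cS=blob(S,(325,240,370,295),80);cT=blob(T,(280,265,312,300),110);print(cS,cT)
a=np.linspace(0,2*np.pi,60)
def hc(n,x,y,z):
    P=np.array([[x+21*np.cos(t),y+21*np.sin(t),z+h] for h in(0,38) for t in a])
    K,d,Rm,t=cam(n);q=cv2.projectPoints(P,cv2.Rodrigues(Rm)[0],t,K,d)[0].astype(np.float32)
    h=cv2.convexHull(q);m=cv2.moments(h);return np.array([m["m10"],m["m01"]])/m["m00"],cv2.boundingRect(h)
r=least_squares(lambda p:np.r_[hc("scene",*p)[0]-cS,hc("top",*p)[0]-cT],[437,-25,0],diff_step=1e-3)
print("knob",r.x,r.fun,hc("scene",*r.x),hc("top",*r.x))
r=least_squares(lambda p:hc("top",p[0],p[1],0)[0]-cT,[437,-25],diff_step=1e-3);print("top only",r.x)
r=least_squares(lambda p:hc("scene",p[0],p[1],0)[0]-cS,[437,-25],diff_step=1e-3);print("scene only",r.x)
# zooms with predicted overlay for guess
z=8
def zoom(im,n,c,p):
    x0,y0=c[0]-25,c[1]-25;o=cv2.resize(im[y0:y0+50,x0:x0+50],None,fx=z,fy=z,interpolation=cv2.INTER_CUBIC)
    Q=lambda w:tuple(int(v) for v in (proj(n,w)-[x0,y0]+.5)*z)
    for t in a[::3]: cv2.circle(o,Q(p+np.array([24*np.cos(t),24*np.sin(t),0])),1,(0,0,255),-1)
    cv2.line(o,Q(p),Q(p+np.array([0,0,30])),(255,0,0),1); return o
p=np.array([519,98,48.])
cv2.imwrite("pics/c.png",np.hstack([zoom(S,"scene",(258,250),p),zoom(T,"top",(235,245),p)]))
print(proj("scene",p),proj("top",p))
for n in("scene","top"):print([proj(n,p+np.array(v)*10)-proj(n,p) for v in np.eye(3)])
```

```text
[335 249  26  32 686]Traceback (most recent call last):
  File "<stdin>", line 9, in <module>
  File "<stdin>", line 6, in blob
    return _wrapfunc(a, 'argmax', axis=axis, out=out, **kwds)
    return bound(*args, **kwds)
ValueError: attempt to get argmax of an empty sequence
```

```bash
cat > m.py <<'E'
from h import *
from scipy.optimize import least_squares
S=cv2.imread("pics/scene0.png");T=cv2.imread("pics/top0.png")
def blob(im,r,th):
    x0,y0,x1,y1=r;g=im[y0:y1,x0:x1].max(2)
    if th is None: th=cv2.threshold(g,0,255,cv2.THRESH_OTSU)[0];print("otsu",th,g.min(),g.max())
    m=(g<th).astype(np.uint8)
    n,l,st,c=cv2.connectedComponentsWithStats(m); k=1+np.argmax(st[1:,4])
    cn=max(cv2.findContours((l==k).astype(np.uint8),0,2)[0],key=cv2.contourArea); f=np.zeros_like(m);cv2.drawContours(f,[cn],-1,1,-1)
    yy,xx=np.nonzero(f); print(st[k]+[x0,y0,0,0,0]); return np.array([xx.mean()+x0,yy.mean()+y0])
cS=blob(S,(325,240,370,295),80);cT=blob(T,(280,265,312,300),None);print(cS,cT)
a=np.linspace(0,2*np.pi,60)
def hc(n,x,y,z):
    P=np.array([[x+21*np.cos(t),y+21*np.sin(t),z+h] for h in(0,38) for t in a])
    K,d,Rm,t=cam(n);q=cv2.projectPoints(P,cv2.Rodrigues(Rm)[0],t,K,d)[0].astype(np.float32)
    h=cv2.convexHull(q);m=cv2.moments(h);return np.array([m["m10"],m["m01"]])/m["m00"],cv2.boundingRect(h)
r=least_squares(lambda p:np.r_[hc("scene",*p)[0]-cS,hc("top",*p)[0]-cT],[437,-25,1],diff_step=1e-2)
print("knob",r.x,r.fun,hc("scene",*r.x),hc("top",*r.x))
r=least_squares(lambda p:hc("top",p[0],p[1],0)[0]-cT,[437,-25],diff_step=1e-2);print("top only",r.x)
r=least_squares(lambda p:hc("scene",p[0],p[1],0)[0]-cS,[437,-25],diff_step=1e-2);print("scene only",r.x)
z=8
def zoom(im,n,c,p):
    x0,y0=c[0]-25,c[1]-25;o=cv2.resize(im[y0:y0+50,x0:x0+50],None,fx=z,fy=z,interpolation=cv2.INTER_CUBIC)
    Q=lambda w:tuple(int(v) for v in (proj(n,w)-[x0,y0]+.5)*z)
    for t in a[::3]: cv2.circle(o,Q(p+np.array([24*np.cos(t),24*np.sin(t),0])),1,(0,0,255),-1)
    cv2.line(o,Q(p),Q(p+np.array([0,0,30])),(255,0,0),1); return o
p=np.array([519,98,48.])
cv2.imwrite("pics/c.png",np.hstack([zoom(S,"scene",(258,250),p),zoom(T,"top",(235,245),p)]))
print(proj("scene",p),proj("top",p))
for n in("scene","top"):print([np.round(proj(n,p+np.array(v)*10)-proj(n,p),1) for v in np.eye(3)])
E
python3 m.py
```

```text
[335 249  26  32 686]
otsu 182.0 110 243
[285 269  21  22 357]
[347.65007112 264.84068279] [295.17366947 279.37254902]
knob [442.53481749 -27.67584489  -3.4532863 ] [-0.15035576 -0.00583817  0.14177816  0.13152201] (array([347.49971536, 264.83484462]), (334, 247, 28, 35)) (array([295.31544763, 279.50407102]), (285, 269, 21, 21))
top only [443.04149502 -27.33452169]
scene only [439.32429495 -24.78041334]
[258.1308043  252.61552253] [235.35077009 243.33636219]
[array([-3.4, -3.1]), array([-5.3,  2.2]), array([-0.1, -5. ])]
[array([ 0. , -4.8]), array([-4.8, -0. ]), array([-0.5, -0. ])]
```

View pics/c.png

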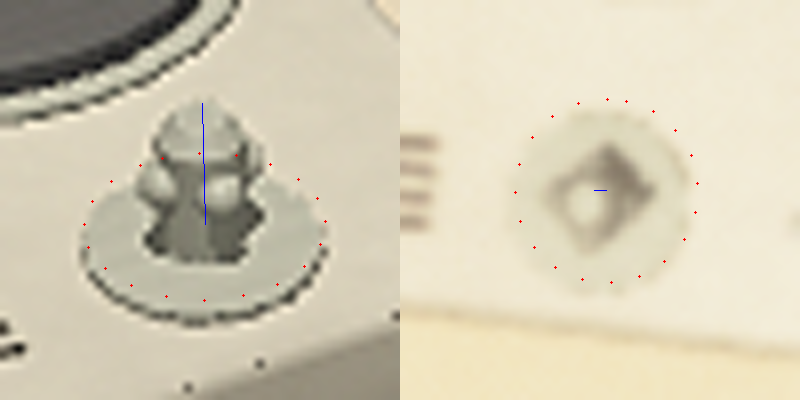

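The zoom shows the washer about 1.5 px below my overlay in both views. That puts the spindle foot near (516,99.5) and the knob near (441,-26). A brown curtain hangs to the left, so I'll check how close it is and plan the swing with a smaller radius.

Run:
```python
from h import *
for p in([428,270,0],[428,230,100],[428,200,250],[700,270,0]):print(p,proj("scene",p),proj("top",p))
print("scene tip z0,100",onz("scene",[77,308],0),onz("scene",[77,308],100),onz("top",[154,287],0),onz("top",[154,287],100),onz("top",[154,287],250))
for q in ("tealight","cork","espresso_cup","hotplate"):print(q,[(onz("top",r["location"],0).round()[:2],round(r["confidence"],2)) for r in tip_of(q,"top")][:3])
s=state();y0=s["ee_rot"][2]
def row(p,yaw):print(rows(p).round(3),round((y0-yaw)/90,3))
for rad,an in((536,68),(496,68),(456,68),(416,68),(385,64),(380,58),(380,52),(380,46),(380,40),(380,34),(380,28),(380,22),(380,16),(395,10),(420,4),(441.8,-3.4)):
    a=np.radians(an);row([rad*np.cos(a),rad*np.sin(a),235 if an>10 else 180 if an>5 else 130],90+min(68,an)+3.4*(68-an)/71.4-0)
```

```text
[428, 270, 0] [191.70783236 355.02193038] [159.62532465 284.64325055]
[428, 230, 100] [211.53502577 290.96883038] [166.51332291 288.60944098]
[428, 200, 250] [225.60545467 184.72954349] [162.50769149 296.12924262]
[700, 270, 0] [120.57665431 255.71700106] [161.85825674 162.18690917]
scene tip z0,100 [611.35200033 378.91588426   0.        ] [494.82265168 392.30483991 100.        ] [422.70891844 282.52585907   0.        ] [430.92765329 255.47938293 100.        ] [443.25575556 214.90966872 250.        ]
tealight [(array([ 549., -108.]), 0.6), (array([ 432., -145.]), 0.55)]
cork [(array([647., -93.]), 0.46)]
espresso_cup [(array([772.,  50.]), 0.95), (array([512., 103.]), 0.2)]
hotplate [(array([605.,  95.]), 0.72)]
[-0.    -0.078  0.002] 0.0
[-0.    -0.158  0.002] 0.0
[-0.    -0.238  0.002] 0.0
[-0.    -0.318  0.002] 0.0
[-0.054 -0.382  0.002] 0.042
[-0.132 -0.402  0.002] 0.106
[-0.21  -0.42   0.002] 0.169
[-0.285 -0.445  0.002] 0.233
[-0.357 -0.479  0.002] 0.296
[-0.425 -0.52   0.002] 0.36
[-0.489 -0.568  0.002] 0.423
[-0.547 -0.622  0.002] 0.487
[-0.599 -0.682  0.002] 0.55
[-0.67  -0.732  0.112] 0.614
[-0.755 -0.782  0.212] 0.677
[-0.837 -0.868  0.212] 0.756
```

```bash
python3 -m jog '0 -.08 0 0 0 0; 0 -.16 0 0 0 0; 0 -.24 0 0 0 0; 0 -.32 0 0 0 0; -.055 -.38 0 0 0 .042; -.13 -.4 0 0 0 .106; -.21 -.42 0 0 0 .17; -.285 -.445 0 0 0 .233; -.357 -.479 0 0 0 .296; -.425 -.52 0 0 0 .36; -.49 -.568 0 0 0 .423; -.547 -.622 0 0 0 .487; -.6 -.682 0 0 0 .55; -.67 -.732 .08 0 0 .614; -.755 -.782 .15 0 0 .677; -.837 -.868 .2 0 0 .756; -.837 -.868 .21 0 0 .756; -.837 -.868 .21 0 0 .756' 1 60
python3 - <<'E'
from h import *
s=state();print(s["ee_pos"],s["ee_rot"],s["qpos"].round(1)); print(rows([441,-26,100]),rows([441,-26,29]))
a=grab_frame("scene")[150:390,200:480,::-1];b=grab_frame("top")[180:340,220:380,::-1]
cv2.imwrite("pics/d.png",np.hstack([cv2.resize(a,(420,360),interpolation=2),cv2.resize(b,(360,360),interpolation=2)]))
E
```

```text
time_s: 2.8
ee_pos: [441.4, -29.1, 128.8]
ee_rot: [-179.9, 0.0, 89.8]
force: [-0.3, 1.3, 0.0]
gripper_width: 91.6
[441.44490539 -29.06814369 128.80792463] [-1.79899291e+02  4.44897009e-02  8.98139205e+01] [-5.200e+00  1.260e+01  1.152e+02 -1.000e-01  5.230e+01 -5.000e+00]
[ 0.0061781  -0.00080847  0.05761258] [ 0.00628836 -0.00055888  0.19961232]
```

View pics/d.png

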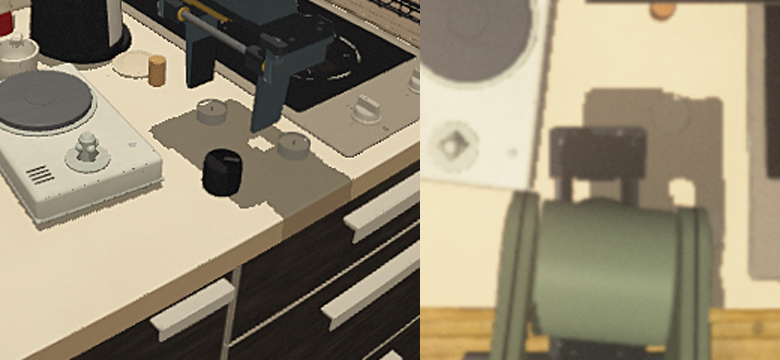

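The jaws straddle the knob along x and the path down is clear of the tealights and the hotplate. Descending and closing now.

```bash
python3 -m jog '.006 0 .06 0 0 0; .006 0 .13 0 0 0; .006 0 .18 0 0 0; .006 0 .198 0 0 0; .006 0 .198 0 0 0; .006 0 .198 0 0 0' && python3 -m jog '0 0 0 0 0 0; 0 0 0 0 0 0; 0 0 0 0 0 0; 0 0 0 0 0 0; 0 0 0 0 0 0; 0 0 0 0 0 0; 0 0 0 0 0 0; 0 0 0 0 0 0; 0 0 0 0 0 0' -1 40
```

```text
time_s: 3.4
ee_pos: [441.2, -24.4, 31.1]
ee_rot: [-179.9, -0.0, 89.8]
force: [-0.3, -0.6, 1.0]
gripper_width: 91.1
time_s: 4.15
ee_pos: [441.1, -24.4, 31.2]
ee_rot: [-179.9, -0.0, 89.8]
force: [-0.2, -0.1, 1.8]
gripper_width: 42.4
```

```bash
python3 -m jog '0 0 -.08 0 0 0; 0 0 -.16 0 0 0; 0 0 -.2 0 0 0; .06 .03 -.2 0 0 0; .12 .07 -.2 0 0 0; .19 .11 -.2 0 0 0; .23 .14 -.19 0 0 0; .248 .15 -.17 0 0 0; .248 .15 -.17 0 0 0; .248 .15 -.17 0 0 0; .248 .15 -.17 0 0 0' -1 60
cat > v.py <<'E'
import sys
from h import *
s=state();print(s["ee_pos"],s["ee_rot"],s["gripper_width"])
k=np.array(s["ee_pos"])-[0,0,31.1]
im=grab_frame("scene")[:,:,::-1].copy();top=grab_frame("top")[:,:,::-1].copy()
cv2.imwrite("pics/scene_%s.png"%sys.argv[1],im)
x0,y0,z=225,190,8
o=cv2.resize(im[y0:y0+72,x0:x0+72],None,fx=z,fy=z,interpolation=2)
Q=lambda w:tuple(int(v) for v in (proj("scene",w)-[x0,y0]+.5)*z)
for h in(0,38):
  for t in np.linspace(0,6.28,24): cv2.circle(o,Q(k+[21*np.cos(t),21*np.sin(t),h]),1,(0,0,255),-1)
for t in np.linspace(0,6.28,24): cv2.circle(o,Q([516+24*np.cos(t),99.5+24*np.sin(t),48]),1,(255,0,0),-1)
cv2.imwrite("pics/%s.png"%sys.argv[1],o)
E
python3 v.py e
```

```text
time_s: 5.07
ee_pos: [515.5, 98.2, 115.5]
ee_rot: [-179.7, 0.0, 89.8]
force: [0.5, -1.0, -0.5]
gripper_width: 42.0
[515.4964368   98.24699641 115.5090025 ] [-1.79735096e+02  4.14485740e-02  8.97562601e+01] 42.00223951103568
```

View pics/e.png

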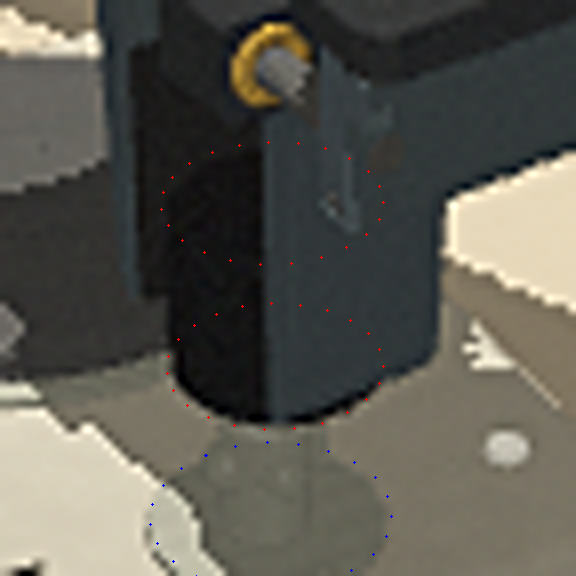

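The knob sits about 1.2 mm toward -y of the TCP and the washer about 1 mm toward +y of my guess. I'll shift about 3 mm in +y and then lower onto the tip while watching the force.

```bash
python3 -m jog '.006 .001 0 0 0 0; .006 .001 0 0 0 0; .006 .001 .01 0 0 0; .006 .001 .02 0 0 0; .006 .001 .03 0 0 0; .006 .001 .03 0 0 0; .006 .001 .03 0 0 0; .006 .001 .03 0 0 0'; python3 -c "
from h import *
s=state();print(s['force'],s['torque'],s['ee_pos'])"
```

```text
time_s: 5.83
ee_pos: [516.6, 101.2, 101.0]
ee_rot: [-179.8, 0.0, 89.7]
force: [-0.9, -0.6, 0.2]
gripper_width: 41.7
[-0.93847273 -0.55955215  0.16077231] [-0.10056435  0.04844543 -0.01462706] [516.56289333 101.18877172 101.04688829]
```

No contact force, and the mouth is already over the tip. Pressing on in steps.

```bash
python3 -m jog '0 0 .004 0 0 0; 0 0 .008 0 0 0; 0 0 .008 0 0 0; 0 0 .008 0 0 0'; python3 -c "
from h import *
s=state();print(s['force'],s['torque'],s['ee_pos'])"; python3 -m jog '0 0 .004 0 0 0; 0 0 .008 0 0 0; 0 0 .012 0 0 0; 0 0 .012 0 0 0'
```

```text
time_s: 6.17
ee_pos: [516.3, 101.2, 96.9]
ee_rot: [-179.8, 0.0, 89.7]
force: [-0.9, 0.5, -0.6]
gripper_width: 42.1
[-0.88512853  0.48583139 -0.59502905] [-0.0202694   0.22659144 -0.0117196 ] [516.31259443 101.22012136  96.89159244]
time_s: 6.5
ee_pos: [516.5, 101.6, 92.2]
ee_rot: [-179.9, -0.0, 89.7]
force: [-2.6, 1.7, 6.4]
gripper_width: 42.0
```

```bash
python3 -m jog '0 0 .004 0 0 0; 0 0 .008 0 0 0; 0 0 .012 0 0 0; 0 0 .012 0 0 0; 0 0 .012 0 0 0'; python3 -m jog '0 0 .004 0 0 0; 0 0 .008 0 0 0; 0 0 .01 0 0 0; 0 0 .01 0 0 0; 0 0 .01 0 0 0'
```

```text
time_s: 6.92
ee_pos: [515.9, 101.7, 85.6]
ee_rot: [-179.8, -0.0, 89.7]
force: [-0.3, 0.6, -4.4]
gripper_width: 41.6
time_s: 7.33
ee_pos: [516.1, 101.6, 80.6]
ee_rot: [-179.8, -0.0, 89.7]
force: [-0.7, 0.7, -1.6]
gripper_width: 42.1
```

It clicked: the force rose to +6 N and then swung to -4 N. Now down to the washer.

```bash
python3 -m jog '0 0 .003 0 0 0; 0 0 .006 0 0 0; 0 0 .006 0 0 0; 0 0 .006 0 0 0'; python3 -m jog '0 0 .002 0 0 0; 0 0 .004 0 0 0; 0 0 .004 0 0 0; 0 0 .004 0 0 0'; python3 -m jog '0 0 .002 0 0 0; 0 0 .003 0 0 0; 0 0 .003 0 0 0; 0 0 .003 0 0 0'
```

```text
time_s: 7.67
ee_pos: [516.5, 101.6, 79.1]
ee_rot: [-179.9, -0.0, 89.7]
force: [-2.5, -1.2, 8.8]
gripper_width: 42.1
time_s: 8.0
ee_pos: [516.5, 101.6, 79.1]
ee_rot: [-179.9, -0.0, 89.7]
force: [-5.3, -0.4, 13.4]
gripper_width: 42.1
time_s: 8.33
ee_pos: [516.8, 101.6, 79.1]
ee_rot: [-180.0, -0.1, 89.7]
force: [-3.2, -0.3, 11.8]
gripper_width: 41.9
```

Hard stop at TCP z = 79.1, which is exactly home. I'll push more firmly and look.

```bash
python3 -m jog '0 0 .003 0 0 0; 0 0 .005 0 0 0; 0 0 .007 0 0 0; 0 0 .007 0 0 0; 0 0 .007 0 0 0; 0 0 .007 0 0 0; 0 0 .007 0 0 0; 0 0 .007 0 0 0'; python3 v.py f
```

```text
time_s: 9.0
ee_pos: [516.8, 101.6, 79.0]
ee_rot: [180.0, -0.1, 89.7]
force: [-7.7, -0.3, 25.1]
gripper_width: 41.8
[516.79055426 101.63701501  79.01653039] [ 1.79950763e+02 -6.64941776e-02  8.96991324e+01] 41.78268058955655
```

View pics/f.png

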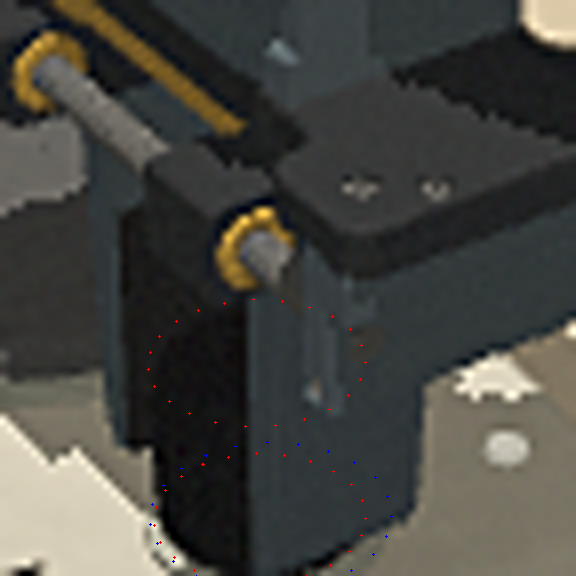

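The knob's lower rim is at about (210,575) in the crop, down on the washer with no gap. TCP z agrees with the home height, so the knob hasn't slipped in the grip. Handing in.

```bash
python3 -c "
from workcell import *
s=state();print(s['time_s'],s['force'],s['ee_pos']);print(job_done())"
```

```text
9.1 [-8.26067169 -1.37179824 25.60455008] [516.79704758 101.63284065  79.04024337]
the job is handed in; nothing more can be done
None
```

The knob is pressed onto the spindle and sitting on the washer. I handed the job in at 9.1 s, still gripping the knob and pressing it down with about 25 N.

- **Click:** the vertical force rose to about 6 N where the balls resist. It swung to about -4 N past them, then the knob stopped hard.
- **Seating:** the stop came with the tool at z = 79.1 mm. That is the expected height given a 31 mm grip offset and the washer top at 48 mm, so the knob had not slipped in the grip. The last picture shows the rim on the washer with no gap visible.
- **Disagreements:** the two cameras differed by 2–4 mm on positions, so I averaged them and corrected about 3 mm in y over the spindle. A sideways force of about 8 N remained during the final press.
- **Other objects:** my path stayed clear of the tealights, cork and cup, but I did not measure them again at the end.

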